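# Close the split mould and lock it in the mould clamp

## Task

Get the split casting mould ready to pour: set its upper half (the block with the pour hole, standing on three dowel pins) onto the lower half with the open cavity, so that the pins go fully home and the mould is shut. Then slide the shut mould as one unit, pour-hole end facing out, into the mould clamp as far as the back stop, and press the cam lever all the way down flat so that the foot holds the mould. Do not tip or shove the two small cups of mixed resin.

Things in the scene. Friction and masses are not known exactly. Their poses are not given: they have to be found in the camera images.
- lower_mid (a point): Centre of the lower mould half, half-way up: loose aluminium block, 110 x 56 x 20 mm (own x, y, z), 0.12 kg, lying flat, parting face up, with an oblong cavity and three round sockets, 10 mm wide and 10 mm deep, at own x, y = (-40, +17.5), (-40, -17.5), (+43, 0) mm. Own x runs along its length, away from the pour end; z up.
- upper_mid (a point): Centre of the upper half's block, half-way up: aluminium, 110 x 56 x 20 mm, 0.12 kg, standing on three steel pins 8 mm thick and long, tapered to 5 mm, set like the sockets (own x, y = (-40, +17.5), (-40, -17.5), (+43, 0) mm); block 8 to 28 mm above the table. Own x as on the lower half: shut, the two frames are parallel, same way round, this one 20 mm above the other (1 mm play).
- pour_hole (a point): Mouth of the 12 mm pour hole (the larger of two) in the top of the upper half, at own x = -18 mm, towards the pour end. The shut mould is 110 x 56 x 40 mm; gripped across its 56 mm width astride the joint it lifts as one, also by its pour end.
- mould_clamp: Mould clamp, fixed. Origin: on the table below the centre of the mould when fully home; x: the sliding-in direction, from open front to back stop (face at x = +55 mm); z up. Base plate 12 mm thick, x -90 to +75, y -56 to +56 mm: the mould slides on it. Guide rails 18 mm high, x = +8 to +55 mm, 60 mm apart. In front of x = -10 mm all is open; the home mould stands out 63 mm from the rails.
- clamp_mouth (a point): Middle of the mouth of the flared lead-ins, on the top of the base plate (12 mm high), 7 mm to the front of the clamp's origin. The flare is about 75 mm wide here and narrows to 60 mm at the rails.
- clamp_bridge (a point): Middle of the bridge's underside, 69.5 mm above the table, 34 mm along the clamp's x. The bridge spans x = +16 to +52 mm, is 100 mm wide and 16 mm thick; the cam cheeks on it reach 117 mm above the table. With the lever fully up, the foot below it is 58 mm above the table, 6 mm over the shut mould.
- clamp_lever (a joint): Cam lever on the bridge, rad: 0 is fully up (1.2 rad above level), 1.2 is down level (locked), pointing along the clamp's +x, away from the open front. Swings in the clamp's x-z plane, stays where left (friction), takes about 2 to 4 N at the grip. Its whole swing lowers the foot by 8 mm.
- lever_pivot (a point): The lever's pivot: 34 mm along the clamp's x, 106 mm above the table.
- lever_grip (a point): Middle of the lever's black grip (23 mm thick, 38 mm long), 78 mm from the pivot. It moves with the lever: at elevation e = 1.2 - joint value it is 78 cos(e) mm further along the clamp's x than the pivot and 78 sin(e) mm higher.
- clamp_foot (a joint): Spring travel of the round rubber-faced pressure foot (27 mm) under the bridge, m: 0 is free; about 0.002 when the lever is locked down on a properly shut mould (about 8 N).
- the_cup_purple: Small mixing cup of violet resin, 61 mm across, 41 mm high, loose; origin at the middle of its underside. Must stay standing where it is.
- the_cup_amber: Small mixing cup of amber resin, 58 mm across, 38 mm high, loose; origin at the middle of its underside. Must stay standing where it is.
There are look-alikes about, which are no part of the job. There is more than one size of the mould_clamp; the one meant has the size given above.

How it is judged:
By the outcome, as a careful person would: the job done as asked, in the order asked, and still so for the second after the job is handed in, with the robot touching nothing.
It also fails if it takes over 64 s, if anything falls off the work surface, if the arm or the gripper's body presses on something with over 40 N, if the wrist force passes 120 N, or if a joint passes its speed limit or range.

## Robot

A 6-joint arm with a two-finger parallel gripper is mounted at the origin on a cart in front of the work surface, level with it; the furniture and walls round the work are solid. World frame = base frame: x ahead of the robot, y to its left, z up, the work surface at z = 0. Lengths are in m, angles in degrees, forces in N, time in s.
With the tool pointing down it reaches from about 0.3 to 0.75 m from the base axis. Payload 8.5 kg.
Tool frame: the origin (TCP) lies on the mounting face of the last link; the fingertips stand tip_extent ahead of it and the grasp point (between the pads) lies 155 mm ahead of it (tip_extent is the distance from the TCP to the fingertips, in m); z points along the fingers, y is the line along which they close (so a half turn about z gives the same grasp; the last joint's range is limited). The gripper opens to 85 mm and grips with 20 to 120 N. Pads are 22 mm wide; open, the fingers measure 114 mm over their backs; the gripper's body (76 mm by 85 mm) begins 54 mm behind the grasp point. The pads swing forward as they close: fully open they stand 13 mm farther back than shut.
Start: joints at [-88.654, 21.807, 74.336, -0, 83.858, -12.336], TCP at [0.13, -0.534, 0.405] pointing down, gripper open.
Joint ranges: [-178.18, 178.18], [-50.72, 133.34], [12.68, 142.11], [-81.47, 261.47], [9.98, 163.14], [-165.26, 165.26]. Speed limits (degrees/s): [136.94, 136.94, 180, 180, 180, 180].

## Interface

Orientations are given as a 3x3 rotation matrix whose columns are the frame's x, y, z axes.
In Python, from rig import observe, get_image, camera_params, close_job, tip_extent gives the robot as it stands.
- The arm moves only by the shell command python3 -m creep 'ROWS' [FORCE]. ROWS is JSON, a list of rows, each an object with "jaw": the gripper's target within -1 to 1 (shut at 1, half-way at 0, fully open at -1); "travel": the shift along the world's x, y, z in mm, a list of three; "roll": the turn about the world's z in rad. A call has 1 to 12 rows; each row is the pose to reach, as a shift and turn from the pose commanded when the call began; what a row does not reach only later rows make up. A row lasts 1/10 s, in which the tool goes at most 50 mm and 8.59 degrees, less where a joint would pass 70% of its speed; a pose out of reach is approached as far as the arm can. A call with a gripper value outside its range is refused whole. The fingers move at their own pace and stop on an object; FORCE is the grip in N (left out, the last holds). Time passes only in rows, so rows that repeat a pose let the fingers close. It gives the time, the measured TCP pose, the force, the opening and the grip force at its end, in the units of the state.
- observe(): the state, without advancing time (a new reading comes with each control period).
- get_image(name): name is "side" or "top"; returns (picture, depth): 384x512x3 uint8, red, green, blue; 384x512 float32, m along the optical axis (not along the pixel's ray), 0 where there is no reading.
- camera_params(name): a dict with "mtx" (3x3 intrinsics, pixels), "extrinsics" (4x4, takes a point from camera to world coordinates). Camera axes: x right, y down, z forward; pixel columns grow to the right and rows downward; lengths in m; the calibration is good to about 2 mm. A picture is of the moment at which its call begins. camera_params takes no time and is no camera call.
- close_job(): hands the job in; it is judged then, once.
The state is a dict: "time_s": time; "q": joint angles; "qvel": joint speeds; "joint_efforts": joint torques, N m; "position": TCP position; "tool_rot": TCP orientation; "ft_force": force on the tool from outside, world axes, zero at the start; "wrist_torque": the same for the moment, N m; "grip_width": finger opening in m; "gripper_force": force on a finger pad.
Only numpy, scipy, OpenCV 4.12 (cv2) and the standard library are available. Lean on these libraries where they do the work, as an engineer would, in place of code of your own. Each camera call takes 0.05 s, during which the arm holds its last target. There are 200 camera calls.

## Working session

There is one attempt and no reset: what is moved stays moved. The work goes in short steps, Python scripts to look and compute and a shell command to move; the robot and the scene stay as the last step left them, time stands still between calls to the robot, and variables do not carry over. Pictures are saved under pics/ and viewed, at most 10 in all, crops included, and the job is handed in when it is done.

```bash
mkdir -p pics; ls; python3 - <<'E'
from rig import *
import cv2,numpy as np
for n in("side","top"):
    p,d=get_image(n);cv2.imwrite(f"pics/{n}0.png",p[:,:,::-1]);np.save(f"{n}0.npy",d)
    c=camera_params(n);print(n,np.round(c["mtx"],1).tolist(),np.round(c["extrinsics"],3).tolist())
print(observe(),tip_extent)
E
```

```text
pics
side [[450.9, 0.0, 255.7], [0.0, 450.9, 190.5], [0.0, 0.0, 1.0]] [[-0.996, -0.016, 0.087, 0.456], [-0.085, 0.424, -0.902, 0.949], [-0.023, -0.905, -0.424, 0.549], [0.0, 0.0, 0.0, 1.0]]
top [[487.2, 0.0, 251.0], [0.0, 487.2, 188.8], [0.0, 0.0, 1.0]] [[-0.027, -0.998, 0.052, 0.469], [-1.0, 0.026, -0.013, 0.035], [0.011, -0.052, -0.999, 1.539], [0.0, 0.0, 0.0, 1.0]]
{'time_s': 0.1, 'q': array([-8.86537989e+01,  2.18409664e+01,  7.43798808e+01, -6.83587166e-04,
        8.38583719e+01, -1.23394221e+01]), 'qvel': array([-0.07861643, -0.0597734 , -0.15018818,  0.03363449,  0.06831319,
       -0.03342932]), 'joint_efforts': array([ 4.55233516e-03, -4.49222302e+01, -2.31660819e+01, -1.44734595e-04,
        3.62566578e-03,  7.58313263e-06]), 'position': array([ 0.13008903, -0.5343663 ,  0.40414052]), 'tool_rot': array([[ 9.71608220e-01,  2.36595572e-01, -4.43419833e-05],
       [ 2.36595406e-01, -9.71607279e-01,  1.38197387e-03],
       [ 2.83885904e-04, -1.35322828e-03, -9.99999044e-01]]), 'ft_force': array([-0.19578047,  0.31400359,  0.30298556]), 'wrist_torque': array([0.03751224, 0.02853537, 0.01842194]), 'gripper_force': 0.0, 'grip_width': 0.0854526997905654} 0.1734
```

View pics/top0.png

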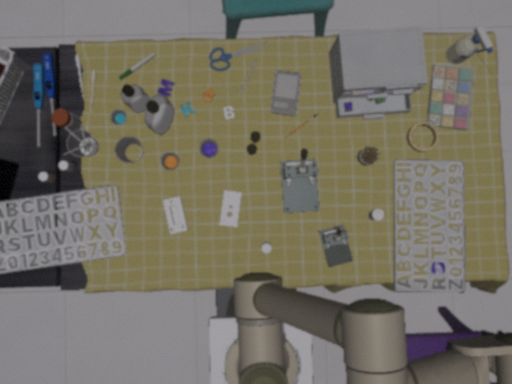

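View pics/side0.png

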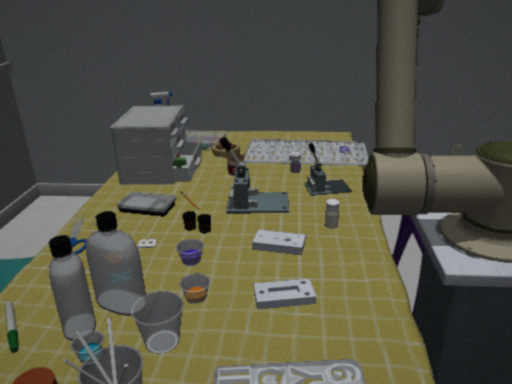

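Top view shows the lower half (open cavity) at (175,215), the upper half (two holes) at (230,208), a large clamp at (300,185), a small clamp at (335,245), the violet cup at (209,149) and the amber cup at (171,161). Possible confusions are the large and small clamps, and the two white blocks. By size (52x36 px ≈ 165x112 mm), the clamp at (300,185) is the right one. One close crop will check that.

```bash
cat > h.py <<'E'
import numpy as np,cv2
from rig import *
def cast(n,uv,z):
    c=camera_params(n);K=np.array(c["mtx"]);T=np.array(c["extrinsics"])
    uv=np.atleast_2d(np.array(uv,float))
    r=np.c_[uv,np.ones(len(uv))]@np.linalg.inv(K).T@T[:3,:3].T
    o=T[:3,3];return o+r*((z-o[2])/r[:,2])[:,None]
def proj(n,P):
    c=camera_params(n);K=np.array(c["mtx"]);T=np.linalg.inv(np.array(c["extrinsics"]))
    q=(np.atleast_2d(P)@T[:3,:3].T+T[:3,3])@K.T;return q[:,:2]/q[:,2:]
def rectw(n,m,z):
    """largest contour -> world min-area rect"""
    cs,_=cv2.findContours(m,cv2.RETR_EXTERNAL,cv2.CHAIN_APPROX_NONE);k=max(cs,key=cv2.contourArea)
    w=cast(n,k[:,0],z)[:,:2]*1000
    return cv2.minAreaRect(w.astype(np.float32)),k
E
python3 - <<'E'
from h import *
t=cv2.imread("pics/top0.png");s=cv2.imread("pics/side0.png")
a=cv2.resize(t[135:275,155:360],None,fx=3.6,fy=3.6,interpolation=cv2.INTER_CUBIC);cv2.imwrite("pics/c1.png",a)
b=cv2.resize(s[130:310,220:360],None,fx=3.3,fy=3.3,interpolation=cv2.INTER_CUBIC);cv2.imwrite("pics/c2.png",b)
for n,im in(("top",t),("side",s)):
    hsv=cv2.cvtColor(im,cv2.COLOR_BGR2HSV)
    pts={"top":[(180,222),(226,215),(300,200),(290,230)],"side":[(300,295),(260,242),(275,205),(330,260)]}[n]
    for p in pts:print(n,p,hsv[p[1],p[0]])
E
```

```text
top (180, 222) [135   3 159]
top (226, 215) [150   5 150]
top (300, 200) [ 90  16 109]
top (290, 230) [ 25  95 124]
side (300, 295) [109  16 180]
side (260, 242) [116  13 155]
side (275, 205) [ 95  42 103]
side (330, 260) [ 26 129 130]
```

View pics/c1.png

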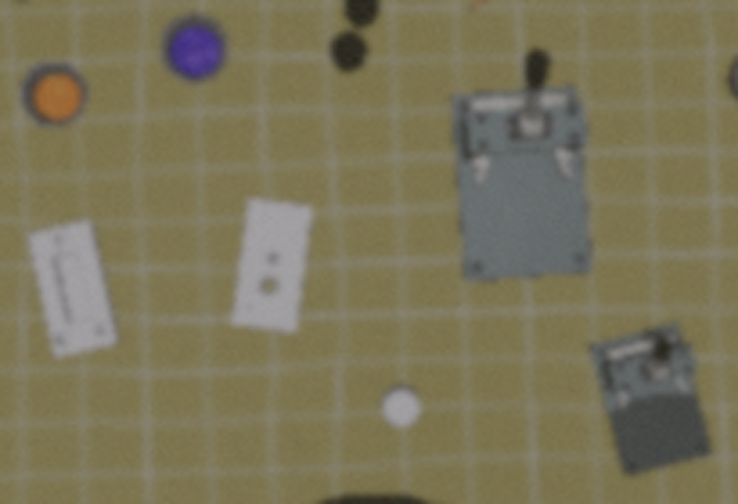

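View pics/c2.png

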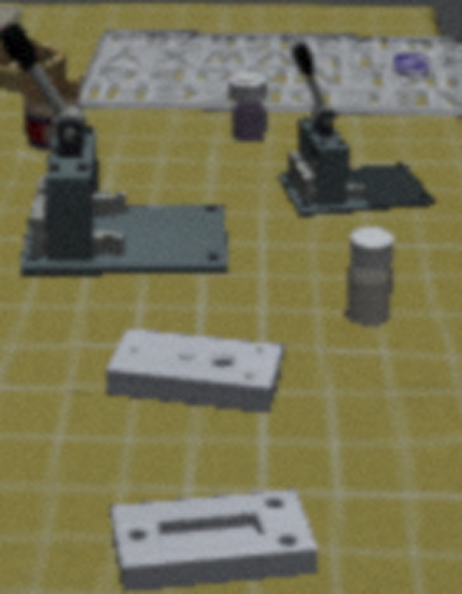

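The crops show the upper half's pour hole at crop px (268,285), on the robot side. The lower half has its socket pair at (58,342)/(100,330), also on the robot side, and its single socket at the far end. Both pour ends face the robot. The big clamp, with its lever, opens towards the robot and is the one meant.

```bash
python3 - <<'E'
from h import *
for n in("top","side"):
    im=cv2.imread(f"pics/{n}0.png");hsv=cv2.cvtColor(im,cv2.COLOR_BGR2HSV).astype(int)
    vt=130 if n=="top" else 140
    white=((hsv[...,1]<45)&(hsv[...,2]>vt)).astype(np.uint8)*255
    white=cv2.morphologyEx(white,cv2.MORPH_CLOSE,np.ones((5,5)))
    R={"lower":({"top":(150,190,192,240),"side":(245,270,325,312)}[n],.02),
       "upper":({"top":(214,185,248,232),"side":(245,225,312,258)}[n],.028)}
    for k,((a,b,c,d),z) in R.items():
        m=np.zeros_like(white);m[b:d,a:c]=white[b:d,a:c]
        r,_=rectw(n,m,z);print(n,k,np.round(r[0],1),np.round(r[1],1),round(r[2],1))
    if n=="top":
        m=np.zeros_like(white);g=((hsv[...,1]<60)).astype(np.uint8)*255
        g=cv2.morphologyEx(g,cv2.MORPH_CLOSE,np.ones((3,3)));m[158:216,276:326]=g[158:216,276:326]
        r,k=rectw(n,m,.012);print("clamp",np.round(r[0],1),np.round(r[1],1),round(r[2],1));print(np.round(cv2.boxPoints(r),1).tolist())
    # holes in crops, cast
c=lambda x,y:(155+(x+.5)/3.6-.5,135+(y+.5)/3.6-.5)
print("pour",cast("top",c(268,285),.028)*1000,"vent",cast("top",c(272,257),.028)*1000)
print("sock",np.round(cast("top",[c(58,342),c(100,330),c(58,240)],.02)*1000,1).tolist())
s=lambda x,y:(220+(x+.5)/3.3-.5,130+(y+.5)/3.3-.5)
print("side sock",np.round(cast("side",[s(274,503),s(288,540),s(138,535)],.02)*1000,1).tolist())
print("side pour",np.round(cast("side",[s(223,361)],.028)*1000,1).tolist())
print("cups",cast("top",[c(195,48),c(55,97)],.03))
print("clamp front corners side",np.round(cast("side",[s(228,268),s(226,206)],.012)*1000,1).tolist())
E
```

```text
top lower [473.6 256.5] [112.5  59.5] 11.4
top upper [489.5  82.5] [ 61.2 112.5] 80.3
clamp [ 551.9 -132.4] [179.1 135.6] 2.4
[[459.5, -68.5], [465.20001220703125, -203.89999389648438], [644.2000122070312, -196.3000030517578], [638.5, -60.900001525878906]]
side lower [473.6 257.6] [109.6  57.4] 12.1
side upper [490.1  84.4] [ 57.5 110.3] 81.0
pour [[472.26288569  86.24553318  28.        ]] vent [[496.22603577  82.21153744  28.        ]]
sock [[428.1, 268.5, 20.0], [437.5, 232.2, 20.0], [516.0, 266.9, 20.0]]
side sock [[438.0, 234.5, 20.0], [430.5, 268.3, 20.0], [515.0, 268.6, 20.0]]
side pour [[470.9, 90.6, 28.0]]
cups [[0.67848577 0.14416993 0.03      ]
 [0.63907871 0.2657032  0.03      ]]
clamp front corners side [[470.5, -73.9, 12.0], [474.3, -185.9, 12.0]]
```

```bash
python3 -m creep '[{"jaw":-1,"travel":[180,309,-20],"roll":-0.4},{"jaw":-1,"travel":[180,309,-20],"roll":-0.4},{"jaw":-1,"travel":[180,309,-20],"roll":-0.4},{"jaw":-1,"travel":[180,309,-20],"roll":-0.4},{"jaw":-1,"travel":[180,309,-20],"roll":-0.4},{"jaw":-1,"travel":[180,309,-20],"roll":-0.4},{"jaw":-1,"travel":[180,309,-20],"roll":-0.4},{"jaw":-1,"travel":[180,309,-20],"roll":-0.4},{"jaw":-1,"travel":[180,309,-20],"roll":-0.4}]' 40
python3 -m creep '[{"jaw":-1,"travel":[180,309,-124],"roll":0},{"jaw":-1,"travel":[180,309,-124],"roll":0},{"jaw":-1,"travel":[180,309,-124],"roll":0},{"jaw":-1,"travel":[180,309,-124],"roll":0},{"jaw":-1,"travel":[180,309,-124],"roll":0},{"jaw":-1,"travel":[180,309,-124],"roll":0},{"jaw":-1,"travel":[180,309,-124],"roll":0},{"jaw":-1,"travel":[180,309,-124],"roll":0},{"jaw":-1,"travel":[180,309,-124],"roll":0},{"jaw":-1,"travel":[180,309,-124],"roll":0}]'
python3 - <<'E'
from h import *
c=lambda x,y:(155+(x+.5)/3.6-.5,135+(y+.5)/3.6-.5)
print(np.round(cast("top",[c(465,279),c(590,272)],.012)*1000,1).tolist())
p,d=get_image("side");cv2.imwrite("pics/s1.png",p[:,:,::-1])
o=observe();print(o["position"],o["tool_rot"],o["time_s"])
E
```

```text
time_s: 1.0
position: [0.3105, -0.2244, 0.3847]
tool_rot: [[0.988, -0.157, -0.0], [-0.157, -0.988, -0.0], [-0.0, 0.0, -1.0]]
ft_force: [0.2, -1.1, 0.2]
grip_width: 0.0854
gripper_force: 0.0
time_s: 2.0
position: [0.4906, 0.0824, 0.2603]
tool_rot: [[0.987, -0.161, -0.001], [-0.161, -0.987, -0.0], [-0.001, 0.0, -1.0]]
ft_force: [0.6, -0.5, 0.2]
grip_width: 0.0854
gripper_force: 0.0
[[472.9, -84.6, 12.0], [476.0, -193.7, 12.0]]
[0.49035659 0.08208165 0.26068198] [[ 9.86793456e-01 -1.61983349e-01 -2.63020492e-04]
 [-1.61983435e-01 -9.86793416e-01 -3.49008769e-04]
 [-2.03013280e-04  3.87004532e-04 -9.99999905e-01]] 2.05
```

```bash
python3 -m creep '[{"jaw":-1,"travel":[0,1,-40],"roll":0},{"jaw":-1,"travel":[0,1,-74],"roll":0},{"jaw":-1,"travel":[0,1,-74],"roll":0},{"jaw":1,"travel":[0,1,-74],"roll":0},{"jaw":1,"travel":[0,1,-74],"roll":0},{"jaw":1,"travel":[0,1,-74],"roll":0},{"jaw":1,"travel":[0,1,-74],"roll":0},{"jaw":1,"travel":[0,1,-74],"roll":0},{"jaw":1,"travel":[0,1,-74],"roll":0},{"jaw":1,"travel":[0,1,-74],"roll":0}]' 40
python3 - <<'E'
from h import *
import rig
p,d=get_image("side");q=proj("side",[.49,.083,.05])[0].astype(int);print(q,rig.tip_extent)
cv2.imwrite("pics/s2.png",cv2.resize(p[q[1]-60:q[1]+40,q[0]-65:q[0]+65,::-1],None,fx=5,fy=5,interpolation=cv2.INTER_CUBIC))
o=observe();print(o["position"],o["ft_force"],o["gripper_force"],o["grip_width"])
E
```

```text
time_s: 3.05
position: [0.4905, 0.0843, 0.1888]
tool_rot: [[0.987, -0.16, 0.004], [-0.16, -0.987, -0.001], [0.004, 0.0, -1.0]]
ft_force: [-1.0, -2.7, 5.4]
grip_width: 0.0547
gripper_force: 40.9
[278 228] 0.1734
[0.49049831 0.08426083 0.18878662] [-1.01279092 -2.19069867  6.46923948] 40.910513922572136 0.05471657264118883
```

View pics/s2.png

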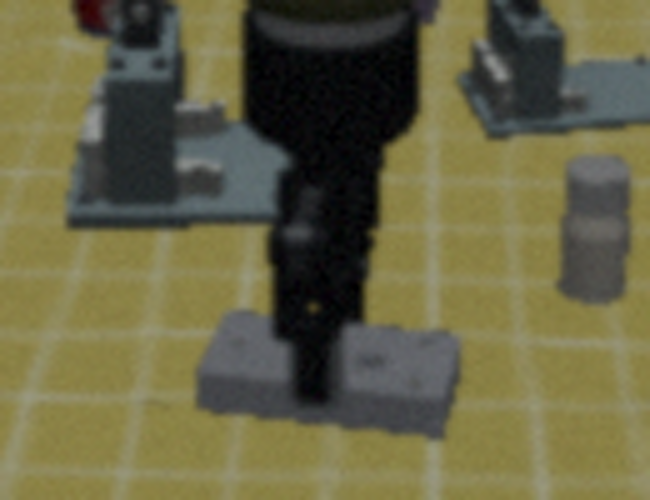

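The grip is on: the finger ends lie on the upper block's side at crop (313,395), above its lower edge. I'll lift, carry it over the lower half, and look.

```bash
python3 -m creep '[{"jaw":1,"travel":[0,0,40],"roll":0},{"jaw":1,"travel":[0,0,60],"roll":0},{"jaw":1,"travel":[-10,45,60],"roll":0.1},{"jaw":1,"travel":[-17,90,60],"roll":0.2},{"jaw":1,"travel":[-17,135,60],"roll":0.3},{"jaw":1,"travel":[-17,173.5,60],"roll":0.365},{"jaw":1,"travel":[-17,173.5,60],"roll":0.365},{"jaw":1,"travel":[-17,173.5,60],"roll":0.365}]'
python3 - <<'E'
from h import *
o=observe();print(np.round(o["position"],4),o["tool_rot"][:,0])
p,d=get_image("side");cv2.imwrite("pics/s3f.png",p[:,:,::-1]);q=proj("side",[.475,.257,.04])[0].astype(int)
x0,y0=q[0]-65,q[1]-55;print(x0,y0)
cv2.imwrite("pics/s3.png",cv2.resize(p[y0:y0+100,x0:x0+130,::-1],None,fx=6,fy=6,interpolation=cv2.INTER_CUBIC))
p,d=get_image("top");cv2.imwrite("pics/t3f.png",p[:,:,::-1])
E
```

```text
time_s: 3.9
position: [0.4728, 0.2585, 0.2477]
tool_rot: [[0.979, 0.204, 0.002], [0.204, -0.979, 0.0], [0.002, 0.0, -1.0]]
ft_force: [-0.3, 0.0, -1.2]
grip_width: 0.0544
gripper_force: 44.3
[0.4728 0.2585 0.2477] [0.97905804 0.20357568 0.00151754]
218 224
```

View pics/s3.png

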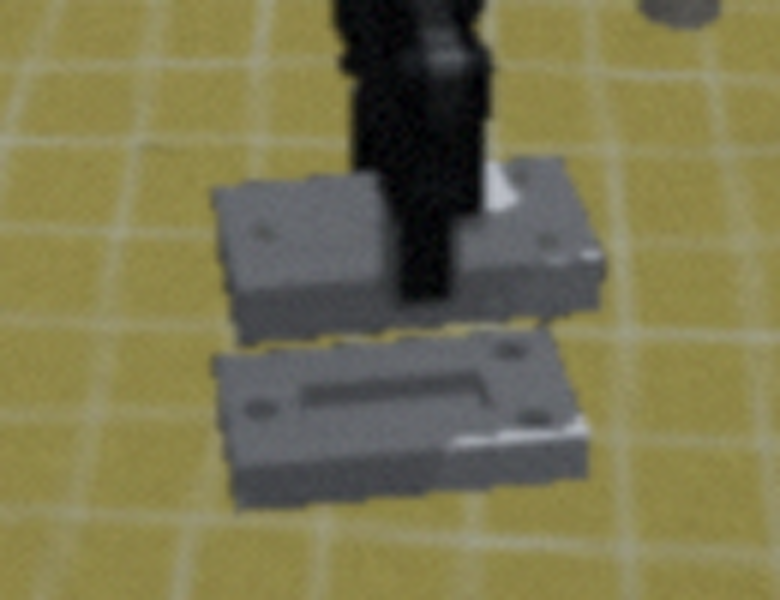

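In the crop the upper's pin marks are at (263,232), (548,240) and (518,180). The lower's sockets are at (262,408), (536,418) and (511,349). I'll compare them by casting rays at their own heights.

```bash
python3 - <<'E'
from h import *
g=cv2.cvtColor(cv2.imread("pics/s3.png"),cv2.COLOR_BGR2GRAY).astype(float)
def dark(x,y,r=24):
    w=g[y-r*2//3:y+r*2//3,x-r:x+r];t=np.median(w);m=np.clip(t-6-w,0,None)
    ys,xs=np.mgrid[0:w.shape[0],0:w.shape[1]];return x-r+(m*xs).sum()/m.sum(),y-r*2//3+(m*ys).sum()/m.sum()
s=lambda p:(218+(p[0]+.5)/6-.5,224+(p[1]+.5)/6-.5)
U=[dark(263,232,18),dark(548,241,16)];L=[dark(262,408),dark(536,417),dark(511,350)]
print(np.round(U,1).tolist(),np.round(L,1).tolist())
u=cast("side",[s(p) for p in U],.0869)[:,:2]*1000;l=cast("side",[s(p) for p in L],.020)[:,:2]*1000
print(u.round(1).tolist(),l.round(1).tolist())
def fit(pts,own):
    own=np.array(own,float);a=own-own.mean(0);b=pts-pts.mean(0)
    th=np.arctan2((a[:,0]*b[:,1]-a[:,1]*b[:,0]).sum(),(a*b).sum());R=np.array([[np.cos(th),-np.sin(th)],[np.sin(th),np.cos(th)]])
    c=pts.mean(0)-R@own.mean(0);return c.round(1),round(np.degrees(th),2),(pts-(own@R.T+c)).round(1).tolist()
O=[(43,0),(-40,17.5),(-40,-17.5)]
print("U",fit(u,O[:2]));print("L",fit(l,O))
c=lambda P:[s(p) for p in P]
print("U near top",cast("side",c([(233,290),(604,262)]),.0869)[:,:2]*1000)
print("U near bot",cast("side",c([(240,345),(601,310)]),.0669)[:,:2]*1000)
print("L near top",cast("side",c([(233,462),(588,435)]),.02)[:,:2]*1000)
print("L near bot",cast("side",c([(238,508),(588,477)]),.0)[:,:2]*1000)
E
```

```text
[[263.6, 232.7], [546.5, 240.6]] [[260.2, 409.2], [534.4, 418.0], [510.5, 350.7]]
[[513.6, 270.4], [429.1, 270.1]] [[515.9, 268.6], [431.0, 268.2], [438.1, 234.4]]
U (array([471.7, 261.4]), np.float64(12.08), [[-0.2, -0.0], [0.2, 0.0]])
L (array([473.7, 259.6]), np.float64(12.0), [[0.1, 0.1], [0.0, -0.2], [-0.2, 0.2]])
U near top [[520.3500454  300.06413848]
 [412.5648392  280.30521785]]
U near bot [[518.78847844 299.29653721]
 [412.57328917 276.25070098]]
L near top [[522.28742483 294.530599  ]
 [414.83100352 275.57571479]]
L near bot [[521.43776704 291.52701486]
 [413.99386378 270.6956856 ]]
```

```bash
python3 -m creep '[{"jaw":1,"travel":[2,-1.5,-18],"roll":0},{"jaw":1,"travel":[2,-1.5,-34],"roll":0},{"jaw":1,"travel":[2,-1.5,-34],"roll":0},{"jaw":1,"travel":[2,-1.5,-34],"roll":0}]'
python3 - <<'E'
from h import *
o=observe();print(np.round(o["position"],4),o["tool_rot"][:,0])
p,d=get_image("side");cv2.imwrite("pics/s4f.png",p[:,:,::-1]);x0,y0=228,234
cv2.imwrite("pics/s4.png",cv2.resize(p[y0:y0+84,x0:x0+112,::-1],None,fx=7,fy=7,interpolation=cv2.INTER_CUBIC))
E
```

```text
time_s: 4.4
position: [0.4754, 0.2558, 0.2132]
tool_rot: [[0.98, 0.201, 0.0], [0.201, -0.98, -0.0], [0.0, 0.0, -1.0]]
ft_force: [-0.4, -0.1, -0.9]
grip_width: 0.0549
gripper_force: 44.3
[0.4754 0.2558 0.2132] [9.79627470e-01 2.00823351e-01 4.45543412e-05]
```

View pics/s4.png

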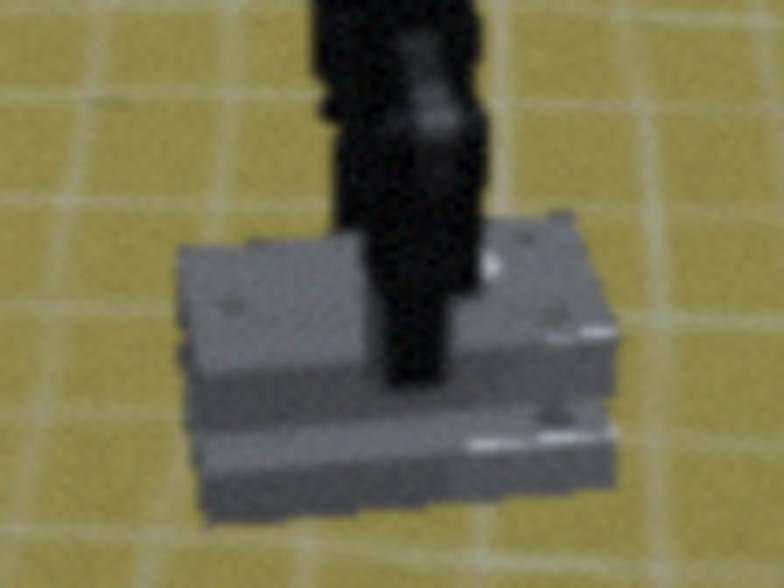

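The upper hovers about 4 mm over the sockets. Upper near corners are (200,374) and (614,340), lower ones (205,473) and (613,440). Its pin marks are at (232,305), (556,315) and (525,238), with a socket visible at (552,412).

```bash
python3 - <<'E'
from h import *
s=lambda p:(228+(p[0]+.5)/7-.5,234+(p[1]+.5)/7-.5)
c=lambda P,z:(cast("side",[s(p) for p in P],z)[:,:2]*1000).round(1).tolist()
print("U top near",c([(200,374),(614,340)],.0524),"bot",c([(203,432),(612,396)],.0324))
print("L top near",c([(205,473),(613,440)],.020),"bot",c([(210,522),(613,487)],0))
print("pins",c([(232,305),(556,315),(525,238)],.0524),"sock",c([(552,412)],.02))
E
```

```text
U top near [[521.8, 297.2], [416.5, 277.2]] bot [[521.7, 295.1], [416.3, 274.3]]
L top near [[521.4, 296.1], [415.7, 276.6]] bot [[520.9, 291.2], [414.8, 270.9]]
pins [[515.9, 267.5], [431.2, 267.3], [438.9, 233.0]] sock [[431.4, 265.8]]
```

```bash
python3 -m creep '[{"jaw":1,"travel":[0,0.7,-3],"roll":0},{"jaw":1,"travel":[0,0.7,-5],"roll":0},{"jaw":1,"travel":[0,0.7,-7],"roll":0},{"jaw":1,"travel":[0,0.7,-8],"roll":0},{"jaw":1,"travel":[0,0.7,-8],"roll":0}]'
```

```text
time_s: 4.95
position: [0.4751, 0.2573, 0.2046]
tool_rot: [[0.979, 0.202, -0.0], [0.202, -0.979, -0.0], [-0.0, 0.0, -1.0]]
ft_force: [0.2, -1.5, -1.1]
grip_width: 0.0552
gripper_force: 44.4
```

```bash
python3 -m creep '[{"jaw":1,"travel":[0,0,-2],"roll":0},{"jaw":1,"travel":[0,0,-4],"roll":0},{"jaw":1,"travel":[0,0,-4.5],"roll":0},{"jaw":1,"travel":[0,0,-4.5],"roll":0}]'
```

```text
time_s: 5.35
position: [0.475, 0.2573, 0.2009]
tool_rot: [[0.979, 0.202, 0.0], [0.202, -0.979, 0.0], [0.0, -0.0, -1.0]]
ft_force: [-2.9, -1.2, 7.4]
grip_width: 0.0549
gripper_force: 45.3
```

Pins are home: the descent was 12 mm with light contact. I'll release, shift to the pour end, lower and regrip astride the joint.

```bash
python3 -m creep '[{"jaw":-1,"travel":[0,0,0],"roll":0},{"jaw":-1,"travel":[0,0,0],"roll":0},{"jaw":-1,"travel":[0,0,0],"roll":0},{"jaw":-1,"travel":[0,0,0],"roll":0},{"jaw":-1,"travel":[-18,-4,0],"roll":0},{"jaw":-1,"travel":[-37,-7.5,0],"roll":0},{"jaw":-1,"travel":[-37,-7.5,-16],"roll":0},{"jaw":-1,"travel":[-37,-7.5,-16],"roll":0}]'
python3 - <<'E'
from h import *
p,d=get_image("side");cv2.imwrite("pics/s5f.png",p[:,:,::-1]);x0,y0=218,224
cv2.imwrite("pics/s5.png",cv2.resize(p[y0:y0+95,x0:x0+130,::-1],None,fx=6,fy=6,interpolation=cv2.INTER_CUBIC))
E
```

```text
time_s: 6.15
position: [0.4376, 0.2498, 0.1832]
tool_rot: [[0.979, 0.203, -0.002], [0.203, -0.979, -0.001], [-0.003, 0.0, -1.0]]
ft_force: [-0.6, -0.0, 1.1]
grip_width: 0.0855
gripper_force: 0.0
```

View pics/s5.png

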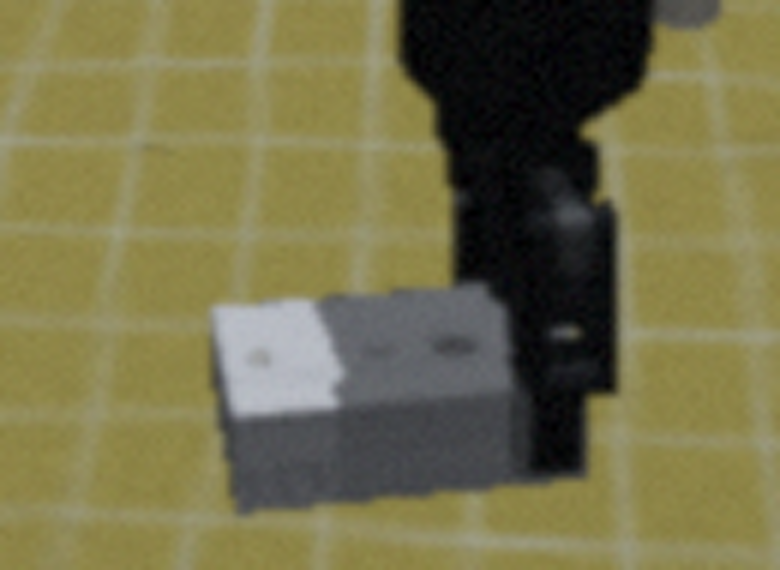

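The mould is shut with no gap, its near side one flush face (crop 235–525, 415–500), and the fingers straddle the pour end at (560,470). Next I grip, and measure the clamp from depth.

```bash
python3 -m creep '[{"jaw":1,"travel":[0,0,0],"roll":0},{"jaw":1,"travel":[0,0,0],"roll":0},{"jaw":1,"travel":[0,0,0],"roll":0},{"jaw":1,"travel":[0,0,0],"roll":0},{"jaw":1,"travel":[0,0,0],"roll":0},{"jaw":1,"travel":[0,0,0],"roll":0},{"jaw":1,"travel":[0,0,0],"roll":0}]' 80
python3 - <<'E'
from h import *
def cloud(n):
    d=np.load(f"{n}0.npy");c=camera_params(n);K=np.array(c["mtx"]);T=np.array(c["extrinsics"])
    v,u=np.mgrid[0:384,0:512];r=np.stack([(u-K[0,2])/K[0,0],(v-K[1,2])/K[1,1],np.ones_like(d)],-1)*d[...,None]
    return (r@T[:3,:3].T+T[:3,3])*1000
for n in("top","side"):
    P=cloud(n);box=(P[...,0]>440)&(P[...,0]<700)&(P[...,1]>-220)&(P[...,1]<-50)
    tb=(P[...,0]>540)&(P[...,0]<600)&(P[...,1]>-20)&(P[...,1]<40)
    zt=np.median(P[tb][:,2]);print(n,"table z",zt,"std",P[tb][:,2].std())
    z=P[...,2]-zt
    for lo,hi in((8,17),(26,34),(80,92)):
        m=(box&(z>lo)&(z<hi))
        mm=cv2.morphologyEx(m.astype(np.uint8),cv2.MORPH_OPEN,np.ones((2,2)))>0
        q=P[m&mm][:,:2].astype(np.float32);
        if len(q)>4:
            r=cv2.minAreaRect(q);print(lo,hi,len(q),"min",q.min(0),"max",q.max(0),"mean",q.mean(0).round(1),np.round(r[0],1),np.round(r[1],1),round(r[2],1))
E
```

```text
time_s: 6.9
position: [0.4384, 0.2499, 0.1851]
tool_rot: [[0.979, 0.202, 0.002], [0.202, -0.979, 0.0], [0.002, -0.0, -1.0]]
ft_force: [-2.0, -1.2, 4.8]
grip_width: 0.0546
gripper_force: 85.3
top table z 3.7862534227766087 std 3.537227516025756
8 17 258 min [ 474.96695 -195.20132] max [634.0409  -85.70431] mean [ 526.8 -137.1] [ 552.7 -136.5] [155.3 105.7] 4.7
80 92 108 min [ 579.4121  -184.71523] max [614.3646  -88.67571] mean [ 594.6 -135.3] [ 595.9 -136.4] [32.4 95.9] 3.0
side table z 1.738494856301509 std 1.2369500668273867
8 17 472 min [ 472.57043 -184.28342] max [630.41656  -71.936745] mean [ 536.3 -120.2] [ 552.8 -128.2] [157.9 105.7] 2.7
26 34 33 min [ 571.21106 -170.6074 ] max [622.7883  -77.71896] mean [597.1 -92.4] [ 582.8 -118.6] [96.2 44.7] 62.9
80 92 134 min [ 576.8971  -174.20139] max [611.3562  -77.68668] mean [ 592.7 -109.6] [ 595.3 -125.9] [32.7 95.2] 3.0
```

```bash
python3 -m creep '[{"jaw":1,"travel":[0,0,40],"roll":0},{"jaw":1,"travel":[0,0,65],"roll":0},{"jaw":1,"travel":[10,-45,65],"roll":-0.05},{"jaw":1,"travel":[10,-90,65],"roll":-0.1},{"jaw":1,"travel":[10,-135,65],"roll":-0.159},{"jaw":1,"travel":[10,-180,65],"roll":-0.159},{"jaw":1,"travel":[10,-225,65],"roll":-0.159},{"jaw":1,"travel":[10,-270,65],"roll":-0.159},{"jaw":1,"travel":[10,-315,65],"roll":-0.159},{"jaw":1,"travel":[10,-355,65],"roll":-0.159},{"jaw":1,"travel":[10,-385,50],"roll":-0.159},{"jaw":1,"travel":[10,-385,40],"roll":-0.159}]'
python3 -m creep '[{"jaw":1,"travel":[0,0,-5],"roll":0},{"jaw":1,"travel":[0,0,-5],"roll":0}]'
python3 - <<'E'
from h import *
o=observe();print(np.round(o["position"],4),np.round(o["tool_rot"][:,0],3))
p,d=get_image("side");cv2.imwrite("pics/s6.png",p[:,:,::-1])
a,d2=get_image("top");cv2.imwrite("pics/t6.png",a[:,:,::-1])
A=cv2.resize(a[145:235,265:335,::-1],None,fx=6,fy=6,interpolation=cv2.INTER_CUBIC)
B=cv2.resize(p[145:255,215:305,::-1],None,fx=4,fy=4.909,interpolation=cv2.INTER_CUBIC)
cv2.imwrite("pics/ts6.png",np.hstack([A,B]));print(A.shape,B.shape)
E
```

```text
time_s: 8.1
position: [0.4483, -0.1385, 0.224]
tool_rot: [[0.999, 0.041, 0.002], [0.041, -0.999, -0.002], [0.002, 0.002, -1.0]]
ft_force: [-0.3, 0.4, -0.9]
grip_width: 0.0546
gripper_force: 85.8
time_s: 8.3
position: [0.448, -0.1344, 0.2188]
tool_rot: [[0.999, 0.045, -0.001], [0.045, -0.999, 0.001], [-0.001, -0.001, -1.0]]
ft_force: [-0.1, 1.0, -1.2]
grip_width: 0.0547
gripper_force: 85.8
[ 0.448  -0.1344  0.2188] [ 0.999  0.045 -0.001]
(540, 420, 3) (540, 360, 3)
```

View pics/ts6.png

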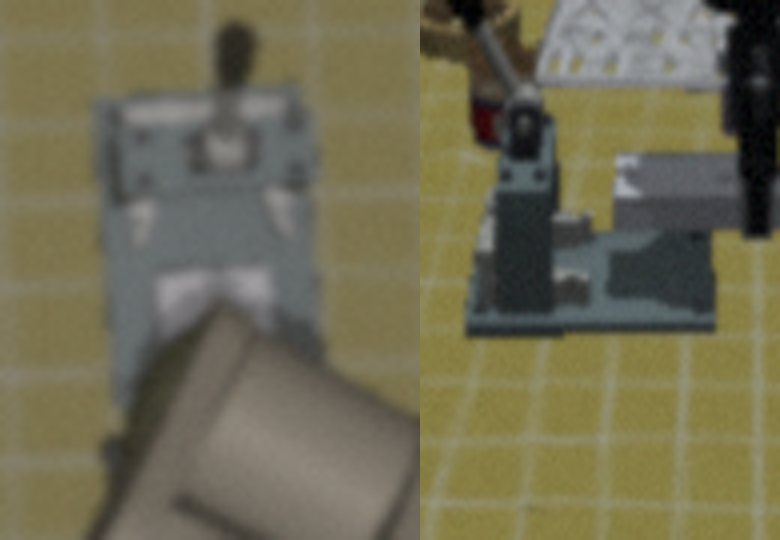

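Left (top view): the mould's leading end spans crop (155,270)–(273,270). The flares are at about (143,205) and (280,215), the plate edges at columns 106 and 319, and the bridge above them. Right (side view): the mould hovers level over the plate front.

```bash
python3 - <<'E'
from h import *
def edges(im,row,x0,x1,ch):
    v=ch[row,x0:x1].astype(float);g=np.diff(v);return x0
t0=cv2.imread("pics/top0.png");t6=cv2.imread("pics/t6.png")
S0=cv2.cvtColor(t0,cv2.COLOR_BGR2HSV)[...,1].astype(float);S0=cv2.GaussianBlur(S0,(1,5),0)
S6=cv2.cvtColor(t6,cv2.COLOR_BGR2GRAY).astype(float);
def cross(v,th,x0):  # interpolated crossings
    s=v-th;i=np.where(s[:-1]*s[1:]<0)[0];return x0+i+s[i]/(s[i]-s[i+1])
L=[];R=[]
for r in range(185,208,2):
    c=cross(S0[r,270:335],60,270);L.append((c[0],r));R.append((c[-1],r))
l=cast("top",L,.012)*1000;q=cast("top",R,.012)*1000
for p in(l,q):
    f=np.polyfit(p[:,0],p[:,1],1);print("edge yaw",np.degrees(np.arctan(f[0])).round(2),"y@500",np.polyval(f,500).round(1),"res",(p[:,1]-np.polyval(f,p[:,0])).round(1).tolist())
for z in(.0,):pass
print("shadow-free check, mould front:")
for r in range(190,196):
    v=S6[r,284:318];print(r,v.astype(int).tolist())
s=lambda x,y:(265+(x+.5)/6-.5,145+(y+.5)/6-.5)
print("mould end",cast("top",[s(155,270),s(273,270)],.0737).round(4)*1000)
print("flares",cast("top",[s(133,205),s(293,232),s(122,150),s(312,150)],.030)*1000)
print("bridge",cast("top",[s(121,150),s(311,150)],.0855)*1000)
c=lambda x,y:(215+(x-420+.5)/4-.5,145+(y+.5)/4.909-.5)
print("side: mould near bottom lead corner",cast("side",[c(614,230)],.0337)*1000,"top near",cast("side",[c(614,195)],.0737)*1000)
print("plate near top front/bot",cast("side",[c(715,318)],.012)*1000,cast("side",[c(715,330)],0)*1000)
print(observe()["position"])
E
```

```text
edge yaw 1.19 y@500 -80.2 res [0.2, -0.1, 0.1, 0.9, 0.6, -0.3, -0.8, -0.9, -1.0, -0.7, 0.5, 1.6]
edge yaw 2.04 y@500 -197.6 res [0.7, 0.3, -1.3, -0.9, -0.1, 0.2, 0.5, 0.8, 0.7, -0.2, -0.9, 0.1]
shadow-free check, mould front:
190 [109, 109, 108, 108, 110, 108, 108, 109, 114, 116, 121, 125, 129, 132, 131, 124, 118, 113, 120, 131, 137, 140, 141, 142, 141, 130, 116, 106, 105, 103, 106, 106, 104, 107]
191 [107, 108, 108, 109, 109, 110, 112, 124, 136, 142, 142, 147, 147, 148, 140, 131, 123, 121, 123, 130, 140, 149, 152, 155, 152, 137, 118, 107, 105, 105, 104, 104, 101, 98]
192 [106, 108, 108, 111, 108, 108, 116, 132, 146, 155, 154, 151, 150, 147, 138, 124, 117, 114, 118, 125, 133, 144, 156, 156, 152, 139, 120, 106, 105, 106, 106, 105, 102, 98]
193 [108, 108, 111, 108, 109, 108, 112, 132, 150, 155, 150, 145, 137, 133, 127, 117, 111, 107, 110, 117, 131, 143, 148, 153, 151, 140, 124, 111, 102, 103, 106, 103, 100, 101]
194 [106, 108, 110, 109, 108, 107, 112, 131, 148, 151, 145, 131, 124, 119, 118, 109, 98, 94, 96, 107, 118, 128, 136, 139, 138, 135, 120, 107, 103, 105, 105, 102, 104, 105]
195 [105, 108, 107, 109, 108, 107, 110, 126, 144, 143, 133, 123, 118, 114, 110, 100, 88, 80, 84, 90, 101, 111, 117, 121, 125, 121, 110, 101, 101, 102, 101, 104, 102, 105]
mould end [[ 540.1 -101.8   73.7]
 [ 538.5 -161.1   73.7]]
flares [[ 576.15470852  -95.53303113   30.        ]
 [ 559.96726409 -178.00753425   30.        ]
 [ 604.8681978   -90.71128599   30.        ]
 [ 602.30034829 -189.31258932   30.        ]]
bridge [[ 599.8997774   -85.57798176   85.5       ]
 [ 597.42641098 -180.55128586   85.5       ]]
side: mould near bottom lead corner [[ 540.50461362 -141.47897028   33.7       ]] top near [[536.92751375 -99.52734898  73.7       ]]
plate near top front/bot [[471.62169159 -82.00856666  12.        ]] [[471.70699852 -91.30694742   0.        ]]
[ 0.44819465 -0.13429042  0.21954291]
```

```bash
python3 - <<'E'
from h import *
p=cv2.imread("pics/s6.png");p0=cv2.imread("pics/side0.png")
q=proj("side",[.474,.2575,.02])[0].astype(int);print(q, p[q[1]-12:q[1]+14:4,q[0]].tolist(),p0[q[1]-12:q[1]+14:4,q[0]].tolist())
print("column thru mould face:")
c=proj("side",[.52,-.104,.05])[0];print(c, proj("side",[[.52,-.104,.0737],[.52,-.104,.0337],[.52,-.16,.0737]]))
x=int(c[0])
for y in range(170,212):print(y,p[y,x].tolist(),p[y,x-8].tolist())
E
```

```text
[283 288] [[73, 128, 137], [110, 142, 147], [178, 172, 167], [84, 80, 77], [181, 173, 170], [184, 177, 174], [103, 99, 95]] [[68, 122, 129], [108, 135, 137], [177, 171, 169], [79, 75, 73], [176, 167, 164], [180, 171, 168], [91, 85, 83]]
column thru mould face:
[269.9165654  192.05493154] [[269.83114763 183.70196328]
 [269.9744635  197.71676311]
 [271.01832666 175.11060026]]
170 [77, 128, 137] [70, 129, 136]
171 [85, 133, 140] [82, 132, 139]
172 [86, 133, 139] [75, 128, 137]
173 [82, 132, 141] [65, 125, 133]
174 [81, 130, 136] [67, 128, 136]
175 [97, 131, 137] [71, 129, 137]
176 [115, 118, 118] [63, 123, 133]
177 [131, 126, 121] [81, 130, 139]
178 [128, 122, 120] [90, 134, 140]
179 [110, 101, 101] [77, 129, 136]
180 [94, 91, 89] [68, 125, 133]
181 [96, 91, 89] [67, 125, 136]
182 [100, 95, 93] [67, 126, 135]
183 [123, 116, 114] [67, 125, 134]
184 [143, 137, 134] [69, 126, 137]
185 [102, 100, 98] [77, 130, 138]
186 [76, 71, 68] [81, 132, 139]
187 [77, 72, 70] [72, 126, 135]
188 [82, 78, 76] [68, 126, 134]
189 [80, 77, 72] [69, 129, 137]
190 [78, 73, 70] [69, 127, 135]
191 [82, 80, 75] [73, 118, 126]
192 [94, 90, 83] [86, 98, 92]
193 [101, 100, 85] [101, 100, 87]
194 [100, 100, 84] [107, 102, 91]
195 [94, 90, 80] [103, 98, 86]
196 [65, 63, 56] [98, 95, 84]
197 [56, 51, 47] [100, 97, 84]
198 [59, 54, 50] [100, 99, 86]
199 [55, 55, 46] [102, 98, 86]
200 [58, 56, 49] [100, 98, 85]
201 [55, 53, 46] [100, 98, 86]
202 [60, 60, 52] [85, 82, 72]
203 [54, 52, 46] [80, 79, 67]
204 [61, 60, 52] [81, 81, 71]
205 [72, 68, 60] [97, 94, 82]
206 [98, 94, 82] [105, 104, 90]
207 [107, 105, 91] [106, 104, 91]
208 [108, 105, 91] [112, 108, 95]
209 [107, 104, 89] [108, 105, 90]
210 [84, 82, 73] [92, 86, 77]
211 [58, 58, 51] [61, 61, 52]
```

The upper-face height in the side view (7 px, not 14) and the lower half still visible at (283,288) show that only the upper came up, because the grip was too high. I'll go back, re-seat it and grip deeper.

```bash
python3 -m creep '[{"jaw":1,"travel":[0,0,30],"roll":0},{"jaw":1,"travel":[-10,45,30],"roll":0},{"jaw":1,"travel":[-10,90,30],"roll":0},{"jaw":1,"travel":[-10,135,30],"roll":0.05},{"jaw":1,"travel":[-10,180,30],"roll":0.1},{"jaw":1,"travel":[-10,225,30],"roll":0.159},{"jaw":1,"travel":[-10,270,30],"roll":0.159},{"jaw":1,"travel":[-10,315,30],"roll":0.159},{"jaw":1,"travel":[-10,355,30],"roll":0.159},{"jaw":1,"travel":[-10,385,30],"roll":0.159},{"jaw":1,"travel":[-10,385,25],"roll":0.159},{"jaw":1,"travel":[-10,385,25],"roll":0.159}]'
python3 - <<'E'
from h import *
o=observe();print(np.round(o["position"],4),np.round(o["tool_rot"][:,0],3))
p,d=get_image("side");cv2.imwrite("pics/s7.png",p[:,:,::-1])
x0,y0=218,219
cv2.imwrite("pics/s7c.png",cv2.resize(p[y0:y0+100,x0:x0+130,::-1],None,fx=6,fy=6,interpolation=cv2.INTER_CUBIC))
E
```

```text
time_s: 9.6
position: [0.4373, 0.2506, 0.2441]
tool_rot: [[0.979, 0.205, -0.001], [0.205, -0.979, -0.0], [-0.001, 0.0, -1.0]]
ft_force: [-0.7, -0.6, -1.0]
grip_width: 0.0548
gripper_force: 85.9
[0.4373 0.2506 0.2441] [ 0.979  0.205 -0.001]
```

View pics/s7c.png

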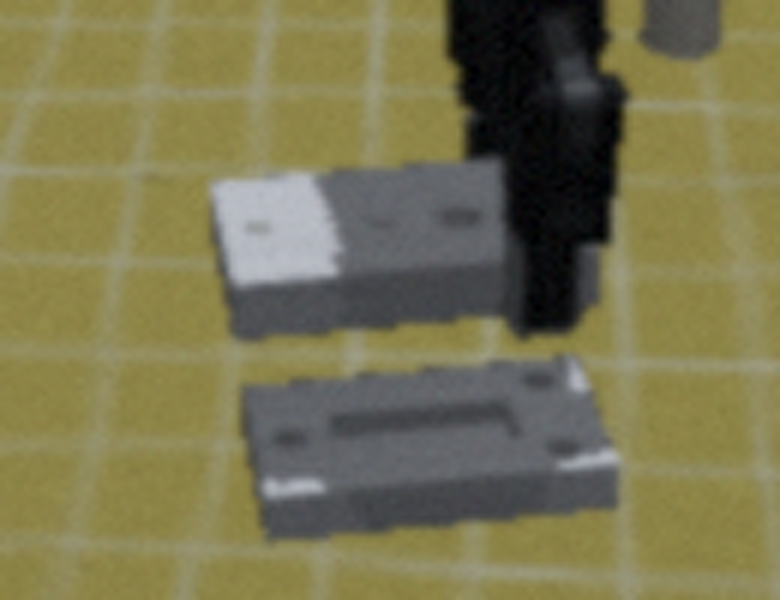

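The lower half has shifted slightly: its sockets are now at (290,438), (565,447) and (540,378). On the upper, the front pin mark is at (258,228) and the pour hole at (458,215), with the grip at its pour end. I'll measure the correction.

```bash
cat > m.py <<'E'
from h import *
O=[(43,0),(-40,17.5),(-40,-17.5)]
def dark(g,x,y,r=22):
    x,y=int(x),int(y);w=g[y-r*2//3:y+r*2//3,x-r:x+r];t=np.median(w);m=np.clip(t-6-w,0,None)
    ys,xs=np.mgrid[0:w.shape[0],0:w.shape[1]];return x-r+(m*xs).sum()/m.sum(),y-r*2//3+(m*ys).sum()/m.sum()
def fit(pts,own):
    own=np.array(own,float);a=own-own.mean(0);b=pts-pts.mean(0)
    th=np.arctan2((a[:,0]*b[:,1]-a[:,1]*b[:,0]).sum(),(a*b).sum());R=np.array([[np.cos(th),-np.sin(th)],[np.sin(th),np.cos(th)]])
    c=pts.mean(0)-R@own.mean(0);return c.round(1),round(np.degrees(th),2),(pts-(own@R.T+c)).round(1).tolist()
E
python3 - <<'E'
from m import *
g=cv2.cvtColor(cv2.imread("pics/s7c.png"),cv2.COLOR_BGR2GRAY).astype(float)
s=lambda p:(218+(p[0]+.5)/6-.5,219+(p[1]+.5)/6-.5)
L=[dark(g,290,438),dark(g,565,446),dark(g,540,379)];U=[dark(g,258,228,16),dark(g,460,216)]
print(np.round(L,1).tolist(),np.round(U,1).tolist())
l=cast("side",[s(p) for p in L],.02)[:,:2]*1000;print("L",fit(l,O))
for z in(.097,.099):
    u=cast("side",[s(p) for p in U],z)[:,:2]*1000;print("U",fit(u,[(43,0),(-18,0)]))
E
```

```text
[[288.7, 438.6], [563.1, 447.3], [538.0, 380.0]] [[257.2, 227.9], [463.4, 216.5]]
L (array([464.9, 258.8]), np.float64(12.04), [[0.1, 0.1], [0.0, -0.2], [-0.2, 0.2]])
U (array([472.5, 260.5]), np.float64(8.57), [[0.6, 0.1], [-0.6, -0.1]])
U (array([472.3, 263.5]), np.float64(8.57), [[0.5, 0.1], [-0.5, -0.1]])
```

```bash
python3 -m creep '[{"jaw":1,"travel":[-8.4,-1.7,-25],"roll":0},{"jaw":1,"travel":[-8.4,-1.7,-45],"roll":0},{"jaw":1,"travel":[-8.4,-1.7,-45],"roll":0},{"jaw":1,"travel":[-8.4,-1.7,-45],"roll":0}]'
python3 - <<'E'
from m import *
o=observe();P=o["position"];print(np.round(P,4),np.round(o["tool_rot"][:,0],3))
p,d=get_image("side");x0,y0=218,219
c=cv2.resize(p[y0:y0+100,x0:x0+130,::-1],None,fx=6,fy=6,interpolation=cv2.INTER_CUBIC);cv2.imwrite("pics/s8c.png",c)
g=cv2.cvtColor(c,cv2.COLOR_BGR2GRAY).astype(float);z=P[2]-.1851+.04
s=lambda p:(218+(p[0]+.5)/6-.5,219+(p[1]+.5)/6-.5)
e=(proj("side",[.5071,.2678,z])[0]-[218,219])*6+2.5
u=dark(g,*e,18);print(e,u,cast("side",[s(u)],z)*1000)
E
```

```text
time_s: 10.05
position: [0.4301, 0.2476, 0.1998]
tool_rot: [[0.98, 0.201, 0.0], [0.201, -0.98, -0.0], [0.0, 0.0, -1.0]]
ft_force: [-0.2, 1.3, -0.3]
grip_width: 0.0549
gripper_force: 85.9
[0.4301 0.2476 0.1998] [0.98  0.201 0.   ]
[287.23579097 346.64176646] (np.float64(286.90675084992716), np.float64(345.2068965517241)) [[507.24889688 267.07033231  54.70841088]]
```

```bash
python3 -m creep '[{"jaw":1,"travel":[0,0.3,-4],"roll":0},{"jaw":1,"travel":[0,0.3,-7],"roll":0},{"jaw":1,"travel":[0,0.3,-10],"roll":0},{"jaw":1,"travel":[0,0.3,-10],"roll":0},{"jaw":1,"travel":[0,0.3,-10],"roll":0}]'
```

```text
time_s: 10.6
position: [0.4298, 0.2484, 0.1895]
tool_rot: [[0.979, 0.202, 0.001], [0.202, -0.979, 0.0], [0.001, 0.0, -1.0]]
ft_force: [-0.6, -0.0, 2.9]
grip_width: 0.0548
gripper_force: 88.5
```

```bash
python3 -m creep '[{"jaw":1,"travel":[0,0,-2],"roll":0},{"jaw":1,"travel":[0,0,-4],"roll":0},{"jaw":1,"travel":[0,0,-5],"roll":0},{"jaw":1,"travel":[0,0,-5],"roll":0}]'
```

```text
time_s: 11.0
position: [0.4297, 0.2484, 0.185]
tool_rot: [[0.979, 0.202, 0.001], [0.202, -0.979, 0.0], [0.001, 0.0, -1.0]]
ft_force: [-2.9, -2.4, 13.9]
grip_width: 0.0548
gripper_force: 88.0
```

Home again. I'll release, go 11 mm deeper, grip, and lift 20 mm to test.

```bash
python3 -m creep '[{"jaw":-1,"travel":[0,0,0],"roll":0},{"jaw":-1,"travel":[0,0,0],"roll":0},{"jaw":-1,"travel":[0,0,0],"roll":0},{"jaw":-1,"travel":[0,0,0],"roll":0},{"jaw":-1,"travel":[0,0,-10],"roll":0},{"jaw":-1,"travel":[0,0,-10],"roll":0},{"jaw":1,"travel":[0,0,-10],"roll":0},{"jaw":1,"travel":[0,0,-10],"roll":0},{"jaw":1,"travel":[0,0,-10],"roll":0},{"jaw":1,"travel":[0,0,-10],"roll":0},{"jaw":1,"travel":[0,0,-10],"roll":0},{"jaw":1,"travel":[0,0,-10],"roll":0}]' 80
python3 -m creep '[{"jaw":1,"travel":[0,0,10],"roll":0},{"jaw":1,"travel":[0,0,30],"roll":0},{"jaw":1,"travel":[0,0,30],"roll":0},{"jaw":1,"travel":[0,0,30],"roll":0}]'
python3 - <<'E'
from m import *
o=observe();P=o["position"];print(np.round(P,4))
p,d=get_image("side");cv2.imwrite("pics/s9.png",p[:,:,::-1])
w=np.array([.480,.287,0]) # near face point
print(proj("side",[[.48,.287,.07],[.48,.287,.03],[.48,.287,.05]]).round(1))
x=int(proj("side",w)[0][0])
for y in range(250,306,2):print(y,p[y,x].tolist(),end=" ")
E
```

```text
time_s: 12.2
position: [0.4297, 0.2484, 0.1745]
tool_rot: [[0.979, 0.202, 0.0], [0.202, -0.979, 0.0], [0.0, -0.0, -1.0]]
ft_force: [-1.1, -0.0, 5.3]
grip_width: 0.0552
gripper_force: 85.0
time_s: 12.6
position: [0.4295, 0.2484, 0.2042]
tool_rot: [[0.979, 0.202, 0.0], [0.202, -0.979, 0.0], [0.0, -0.0, -1.0]]
ft_force: [-0.2, 0.2, -2.7]
grip_width: 0.0555
gripper_force: 85.2
[0.4295 0.2484 0.2042]
[[279.8 276.2]
 [279.8 294.4]
 [279.8 285.4]]
250 [150, 145, 100] 252 [147, 144, 98] 254 [148, 140, 96] 256 [145, 139, 92] 258 [145, 140, 93] 260 [112, 112, 107] 262 [102, 104, 112] 264 [97, 103, 107] 266 [101, 103, 108] 268 [103, 104, 111] 270 [107, 108, 113] 272 [127, 130, 135] 274 [128, 132, 137] 276 [126, 130, 136] 278 [89, 91, 95] 280 [75, 77, 81] 282 [76, 78, 83] 284 [71, 76, 78] 286 [70, 71, 77] 288 [75, 77, 80] 290 [73, 74, 78] 292 [69, 72, 75] 294 [70, 72, 73] 296 [131, 125, 76] 298 [141, 132, 69] 300 [139, 131, 68] 302 [141, 132, 70] 304 [141, 131, 70]
```

Both halves lift as one: the face is 18 px ≈ 40 mm tall, and the weight has doubled. I'll carry it to the front of the clamp.

```bash
python3 -m creep '[{"jaw":1,"travel":[0,0,30],"roll":0},{"jaw":1,"travel":[20,-40,35],"roll":-0.05},{"jaw":1,"travel":[25,-85,35],"roll":-0.1},{"jaw":1,"travel":[25,-130,35],"roll":-0.161},{"jaw":1,"travel":[25,-175,35],"roll":-0.161},{"jaw":1,"travel":[25,-220,35],"roll":-0.161},{"jaw":1,"travel":[25,-265,35],"roll":-0.161},{"jaw":1,"travel":[25,-310,35],"roll":-0.161},{"jaw":1,"travel":[25,-350,35],"roll":-0.161},{"jaw":1,"travel":[25,-375,30],"roll":-0.161},{"jaw":1,"travel":[25,-388,20],"roll":-0.161},{"jaw":1,"travel":[25,-388,20],"roll":-0.161}]'
python3 -m creep '[{"jaw":1,"travel":[0,0,-20],"roll":0},{"jaw":1,"travel":[0,0,-33],"roll":0},{"jaw":1,"travel":[0,0,-33],"roll":0},{"jaw":1,"travel":[0,0,-33],"roll":0}]'
python3 - <<'E'
from m import *
o=observe();P=o["position"];print(np.round(P,4))
t,d=get_image("top");cv2.imwrite("pics/t10.png",t[:,:,::-1]);p,d=get_image("side");cv2.imwrite("pics/s10.png",p[:,:,::-1])
g=cv2.cvtColor(t,cv2.COLOR_RGB2GRAY)
for r in range(174,192):print(r,g[r,280:322].tolist())
E
```

```text
time_s: 13.85
position: [0.4544, -0.1404, 0.2224]
tool_rot: [[0.999, 0.041, -0.003], [0.041, -0.999, 0.002], [-0.003, -0.002, -1.0]]
ft_force: [0.7, -0.1, -2.1]
grip_width: 0.055
gripper_force: 85.9
time_s: 14.25
position: [0.4548, -0.1386, 0.1913]
tool_rot: [[0.999, 0.044, -0.001], [0.044, -0.999, 0.001], [-0.001, -0.001, -1.0]]
ft_force: [-0.1, -0.5, -1.9]
grip_width: 0.0554
gripper_force: 85.9
[ 0.4548 -0.1386  0.1913]
174 [102, 93, 88, 72, 71, 85, 99, 99, 88, 87, 94, 106, 109, 109, 107, 104, 101, 95, 92, 96, 96, 97, 99, 99, 99, 99, 102, 101, 104, 104, 105, 100, 96, 84, 81, 84, 94, 106, 114, 116, 117, 115]
175 [107, 101, 87, 75, 69, 88, 98, 96, 85, 84, 96, 106, 108, 107, 107, 106, 103, 98, 101, 98, 103, 101, 102, 101, 101, 102, 104, 103, 100, 100, 104, 101, 88, 81, 73, 80, 92, 106, 115, 117, 117, 119]
176 [113, 106, 92, 75, 70, 81, 94, 96, 91, 90, 99, 102, 104, 104, 104, 101, 101, 96, 96, 96, 97, 98, 96, 96, 96, 96, 102, 99, 101, 112, 121, 115, 100, 85, 80, 82, 98, 116, 120, 123, 121, 123]
177 [117, 109, 95, 78, 67, 70, 82, 92, 92, 99, 100, 99, 100, 100, 101, 101, 100, 101, 98, 98
[... 2399 characters left out ...]
, 113, 105, 108, 106, 108, 111, 114, 119, 120, 120, 119]
189 [115, 111, 110, 108, 108, 111, 109, 110, 109, 106, 104, 107, 124, 138, 142, 145, 147, 145, 142, 138, 124, 116, 120, 126, 139, 150, 154, 155, 154, 148, 133, 115, 107, 105, 107, 105, 108, 112, 117, 121, 120, 121]
190 [117, 115, 110, 108, 109, 111, 107, 106, 110, 108, 99, 106, 134, 148, 154, 155, 155, 151, 144, 131, 120, 114, 116, 120, 130, 145, 155, 156, 158, 149, 137, 116, 106, 106, 107, 105, 105, 105, 112, 119, 120, 123]
191 [118, 116, 111, 106, 109, 108, 108, 108, 111, 107, 100, 107, 131, 151, 158, 154, 148, 142, 130, 120, 112, 106, 108, 112, 121, 137, 148, 154, 157, 153, 135, 116, 106, 108, 105, 105, 103, 104, 105, 116, 119, 119]
```

```bash
python3 - <<'E'
from m import *
print("gap ctr",cast("top",[(300.3,184),(299.9,178)],.03)*1000)
print("mould end",cast("top",[(291.7,190),(310.5,190),(301.1,189)],.0565)*1000)
o=observe();P=o["position"];r=o["tool_rot"];print("robot mould end",(P+r[:,0]*.092)*1000)
p=cv2.cvtColor(cv2.imread("pics/s10.png"),cv2.COLOR_BGR2GRAY)
E
```

```text
gap ctr [[ 558.70945904 -137.13931784   30.        ]
 [ 577.41678384 -136.49937028   30.        ]]
mould end [[ 539.51453282 -107.27444879   56.5       ]
 [ 537.99310379 -164.65813207   56.5       ]
 [ 541.80622382 -136.05913546   56.5       ]]
robot mould end [ 546.80370685 -135.03081552  191.85702817]
```

```bash
python3 -m creep '[{"jaw":1,"travel":[5,-1,-3],"roll":0},{"jaw":1,"travel":[10,-0.8,-3],"roll":0},{"jaw":1,"travel":[15,-0.6,-3],"roll":0},{"jaw":1,"travel":[20,-0.4,-3],"roll":0},{"jaw":1,"travel":[25,-0.2,-3],"roll":0},{"jaw":1,"travel":[25,-0.2,-3],"roll":0}]'
```

```text
time_s: 14.95
position: [0.4803, -0.1398, 0.1883]
tool_rot: [[0.999, 0.043, 0.001], [0.043, -0.999, -0.0], [0.001, 0.0, -1.0]]
ft_force: [0.4, -0.2, -2.8]
grip_width: 0.0552
gripper_force: 85.9
```

```bash
python3 -m creep '[{"jaw":1,"travel":[5,0.2,0],"roll":0},{"jaw":1,"travel":[10,0.4,0],"roll":0},{"jaw":1,"travel":[15,0.6,0],"roll":0},{"jaw":1,"travel":[15,0.6,0],"roll":0}]'
```

```text
time_s: 15.35
position: [0.4953, -0.1392, 0.1882]
tool_rot: [[0.999, 0.043, 0.001], [0.043, -0.999, -0.0], [0.001, 0.0, -1.0]]
ft_force: [-0.6, -0.7, -1.9]
grip_width: 0.0553
gripper_force: 85.9
```

```bash
python3 -m creep '[{"jaw":1,"travel":[6,0.2,0],"roll":0},{"jaw":1,"travel":[12,0.5,-0.5],"roll":0},{"jaw":1,"travel":[18,0.7,-1],"roll":0},{"jaw":1,"travel":[21,0.8,-1],"roll":0},{"jaw":1,"travel":[23,0.9,-1],"roll":0},{"jaw":1,"travel":[23,0.9,-1],"roll":0}]'
```

```text
time_s: 15.95
position: [0.5179, -0.1382, 0.1872]
tool_rot: [[0.999, 0.043, 0.0], [0.043, -0.999, -0.0], [0.0, 0.0, -1.0]]
ft_force: [1.1, 0.0, -1.5]
grip_width: 0.0546
gripper_force: 85.9
```

```bash
python3 -m creep '[{"jaw":1,"travel":[2,0.1,0],"roll":0},{"jaw":1,"travel":[4,0.2,0],"roll":0},{"jaw":1,"travel":[5,0.2,0],"roll":0},{"jaw":1,"travel":[5,0.2,0],"roll":0}]'
```

```text
time_s: 16.35
position: [0.5228, -0.1381, 0.1872]
tool_rot: [[0.999, 0.043, 0.0], [0.043, -0.999, -0.0], [0.0, 0.0, -1.0]]
ft_force: [0.5, 0.6, -2.0]
grip_width: 0.0553
gripper_force: 85.9
```

```bash
python3 -m creep '[{"jaw":1,"travel":[1,0,-0.5],"roll":0},{"jaw":1,"travel":[2,0.1,-0.5],"roll":0},{"jaw":1,"travel":[3,0.1,-0.5],"roll":0},{"jaw":1,"travel":[3,0.1,-0.5],"roll":0}]'
```

```text
time_s: 16.75
position: [0.5258, -0.138, 0.1868]
tool_rot: [[0.999, 0.043, 0.0], [0.043, -0.999, -0.0], [0.0, 0.0, -1.0]]
ft_force: [0.7, 1.1, -1.0]
grip_width: 0.0551
gripper_force: 85.9
```

```bash
python3 -m creep '[{"jaw":1,"travel":[1,0,0],"roll":0},{"jaw":1,"travel":[2,0.1,0],"roll":0},{"jaw":1,"travel":[2,0.1,0],"roll":0}]'; python3 -m creep '[{"jaw":1,"travel":[1,0,0],"roll":0},{"jaw":1,"travel":[2,0.1,0],"roll":0},{"jaw":1,"travel":[2,0.1,0],"roll":0}]'
```

```text
time_s: 17.05
position: [0.5271, -0.138, 0.1866]
tool_rot: [[0.999, 0.043, -0.003], [0.043, -0.999, 0.0], [-0.003, -0.0, -1.0]]
ft_force: [-5.4, -2.1, 0.1]
grip_width: 0.0553
gripper_force: 86.5
time_s: 17.35
position: [0.5279, -0.138, 0.1865]
tool_rot: [[0.999, 0.043, -0.007], [0.043, -0.999, 0.001], [-0.007, -0.001, -1.0]]
ft_force: [-17.8, -5.0, 6.7]
grip_width: 0.0551
gripper_force: 87.1
```

Firm contact with the back stop (−18 N). Now release, back off, and check the mould numerically.

```bash
python3 -m creep '[{"jaw":-1,"travel":[-1,0,0],"roll":0},{"jaw":-1,"travel":[-1,0,0],"roll":0},{"jaw":-1,"travel":[-1,0,0],"roll":0},{"jaw":-1,"travel":[-1,0,0],"roll":0},{"jaw":-1,"travel":[-1,0,0],"roll":0},{"jaw":-1,"travel":[-30,-1,0],"roll":0},{"jaw":-1,"travel":[-70,-3,0],"roll":0},{"jaw":-1,"travel":[-70,-3,40],"roll":0},{"jaw":-1,"travel":[-70,-3,80],"roll":0},{"jaw":-1,"travel":[-70,-3,80],"roll":0}]'
python3 - <<'E'
from m import *
p,d=get_image("side");cv2.imwrite("pics/s11.png",p[:,:,::-1]);t,d=get_image("top");cv2.imwrite("pics/t11.png",t[:,:,::-1])
g=cv2.cvtColor(p,cv2.COLOR_RGB2GRAY)
print("expect near face, pour end / mid",proj("side",[[.509,-.107,.052],[.509,-.107,.012],[.54,-.106,.052],[.54,-.106,.012],[.509,-.163,.052]]).round(1).tolist())
for r in range(180,216,1):print(r,g[r,258:290:1].tolist())
E
```

```text
time_s: 18.35
position: [0.4602, -0.1411, 0.2711]
tool_rot: [[0.999, 0.043, 0.008], [0.043, -0.999, -0.005], [0.007, 0.005, -1.0]]
ft_force: [0.1, -0.1, -1.4]
grip_width: 0.0854
gripper_force: 0.0
expect near face, pour end / mid [[274.2, 190.9], [274.3, 204.7], [262.2, 190.9], [262.5, 204.7], [275.2, 182.1]]
180 [121, 120, 120, 119, 122, 121, 118, 123, 125, 128, 132, 131, 126, 122, 122, 119, 119, 122, 122, 121, 118, 121, 124, 124, 127, 132, 136, 129, 131, 124, 124, 122]
181 [123, 121, 121, 121, 117, 119, 122, 124, 123, 127, 128, 129, 126, 121, 118, 120, 123, 120, 120, 121, 122, 119, 121, 122, 126, 134, 134, 132, 126, 125, 122, 120]
182 [136, 133, 132, 123, 116, 120, 114, 118, 121, 123, 123, 121, 116, 118, 115, 115, 115, 115, 118, 121, 119, 120, 118, 121, 129, 135, 136, 130, 124, 124, 121, 120]
183 [158, 151, 142, 120, 108, 103, 105, 106, 103, 107, 105, 96, 99, 103, 105, 108, 104, 98, 107, 120, 122, 122, 118, 122, 126, 137, 135, 128, 123, 124, 120, 120]
184 [137, 123, 118, 107, 98, 96, 95, 97, 98, 99, 94, 91, 83, 96, 99, 98, 98, 92, 109, 119, 125, 121, 119, 122, 127, 133, 133, 128, 1
[... 3728 characters left out ...]
53, 54, 53, 52, 51, 57, 56, 54, 53, 53, 53, 45, 40, 39, 41, 46, 58, 98]
212 [64, 67, 68, 66, 67, 71, 68, 65, 67, 64, 67, 69, 67, 68, 68, 67, 69, 69, 68, 69, 67, 66, 67, 69, 73, 68, 69, 67, 65, 66, 79, 105]
213 [108, 108, 112, 111, 112, 117, 114, 111, 110, 107, 109, 111, 111, 110, 114, 110, 111, 113, 114, 112, 114, 115, 118, 122, 121, 116, 116, 116, 113, 118, 114, 123]
214 [121, 120, 122, 123, 128, 126, 127, 127, 122, 120, 120, 120, 119, 122, 124, 122, 122, 124, 122, 124, 122, 131, 133, 133, 131, 125, 123, 122, 125, 124, 120, 124]
215 [119, 122, 124, 127, 129, 131, 126, 127, 122, 120, 121, 123, 120, 121, 120, 122, 122, 121, 117, 119, 120, 126, 132, 134, 129, 122, 121, 124, 118, 116, 119, 121]
```

The mould face is 13.7 px ≈ 40 mm tall, standing on the plate: shut and in place. A gentle closed-finger push on the pour end will confirm it is seated.

```bash
python3 -m creep '[{"jaw":1,"travel":[10,1,-30],"roll":0},{"jaw":1,"travel":[10,1,-68],"roll":0},{"jaw":1,"travel":[10,1,-68],"roll":0},{"jaw":1,"travel":[10,1,-68],"roll":0},{"jaw":1,"travel":[10,1,-68],"roll":0},{"jaw":1,"travel":[10,1,-68],"roll":0},{"jaw":1,"travel":[10,1,-68],"roll":0},{"jaw":1,"travel":[20,1.2,-68],"roll":0},{"jaw":1,"travel":[28,1.5,-68],"roll":0},{"jaw":1,"travel":[34,1.8,-68],"roll":0},{"jaw":1,"travel":[34,1.8,-68],"roll":0}]'
```

```text
time_s: 19.55
position: [0.4945, -0.1389, 0.1987]
tool_rot: [[0.999, 0.043, 0.001], [0.043, -0.999, -0.0], [0.001, 0.0, -1.0]]
ft_force: [-0.1, 0.7, -0.4]
grip_width: 0.0
gripper_force: 0.0
```

```bash
python3 -m creep '[{"jaw":1,"travel":[1,0,0],"roll":0},{"jaw":1,"travel":[2,0.1,0],"roll":0},{"jaw":1,"travel":[3,0.1,0],"roll":0},{"jaw":1,"travel":[3,0.1,0],"roll":0}]'
```

```text
time_s: 19.95
position: [0.4967, -0.1389, 0.1987]
tool_rot: [[0.999, 0.043, -0.0], [0.043, -0.999, 0.0], [-0.0, -0.0, -1.0]]
ft_force: [-0.0, 0.0, -0.1]
grip_width: -0.0002
gripper_force: 0.0
```

```bash
python3 -m creep '[{"jaw":1,"travel":[1,0,0],"roll":0},{"jaw":1,"travel":[2,0.1,0],"roll":0},{"jaw":1,"travel":[2,0.1,0],"roll":0}]'; python3 -m creep '[{"jaw":1,"travel":[1,0,0],"roll":0},{"jaw":1,"travel":[2,0.1,0],"roll":0},{"jaw":1,"travel":[2,0.1,0],"roll":0}]'
```

```text
time_s: 20.25
position: [0.4979, -0.1388, 0.1986]
tool_rot: [[0.999, 0.043, -0.003], [0.043, -0.999, 0.0], [-0.003, -0.0, -1.0]]
ft_force: [-7.2, -2.1, 4.3]
grip_width: 0.0001
gripper_force: 3.6
time_s: 20.55
position: [0.4988, -0.1388, 0.1986]
tool_rot: [[0.999, 0.044, -0.008], [0.044, -0.999, 0.001], [-0.008, -0.001, -1.0]]
ft_force: [-18.0, -5.2, 10.0]
grip_width: -0.0
gripper_force: 8.9
```

Stiff contact comes exactly where the home position predicts (497.7 mm), so it is seated. I'll back off, rise, check the lever's position numerically, and go above it.

```bash
python3 -m creep '[{"jaw":1,"travel":[-20,0,0],"roll":0},{"jaw":1,"travel":[-25,0,50],"roll":0},{"jaw":1,"travel":[-25,0,100],"roll":0},{"jaw":1,"travel":[-25,0,150],"roll":0},{"jaw":1,"travel":[-25,0,170],"roll":0},{"jaw":1,"travel":[-25,0,170],"roll":0}]'
python3 - <<'E'
from m import *
t,d=get_image("top");cv2.imwrite("pics/t12.png",t[:,:,::-1]);g=cv2.cvtColor(t,cv2.COLOR_RGB2GRAY).astype(float)
w=g[146:160,294:314];m=np.clip(75-w,0,None);ys,xs=np.mgrid[146:160,294:314]
c=((m*xs).sum()/m.sum(),(m*ys).sum()/m.sum());print("grip px",c,cast("top",[c],.179)*1000,"expected 625,-133")
print(w.astype(int)[::2].tolist())
o=observe();print(np.round(o["position"],4))
E
```

```text
time_s: 21.15
position: [0.4758, -0.1386, 0.3719]
tool_rot: [[0.999, 0.043, 0.006], [0.043, -0.999, -0.003], [0.006, 0.004, -1.0]]
ft_force: [0.1, 0.6, -0.8]
grip_width: -0.0002
gripper_force: 0.0
grip px (np.float64(303.608993902439), np.float64(153.85518292682926)) [[ 634.43385582 -132.15945443  179.        ]] expected 625,-133
[[111, 114, 116, 117, 123, 124, 120, 115, 114, 112, 113, 114, 114, 111, 112, 115, 114, 114, 114, 115], [115, 114, 116, 116, 121, 124, 120, 109, 95, 85, 86, 94, 104, 109, 113, 116, 112, 115, 114, 116], [121, 120, 122, 122, 126, 122, 107, 81, 57, 50, 46, 49, 66, 87, 109, 119, 119, 119, 121, 121], [117, 117, 118, 119, 122, 118, 98, 67, 47, 39, 43, 42, 49, 74, 96, 112, 115, 116, 115, 116], [116, 117, 115, 115, 119, 115, 96, 65, 44, 40, 42, 42, 55, 85, 103, 113, 113, 115, 115, 113], [115, 114, 115, 117, 119, 113, 96, 66, 43, 43, 42, 45, 68, 90, 108, 111, 115, 113, 114, 112], [111, 112, 114, 113, 116, 113, 99, 78, 54, 45, 50, 63, 86, 104, 109, 110, 111, 109, 104, 102]]
[ 0.4756 -0.1386  0.3696]
```

```bash
python3 -m creep '[{"jaw":1,"travel":[45,3,0],"roll":0},{"jaw":1,"travel":[90,5,0],"roll":0},{"jaw":1,"travel":[108,5.5,-5],"roll":0},{"jaw":1,"travel":[118,6,-11],"roll":0},{"jaw":1,"travel":[118,6,-11],"roll":0},{"jaw":1,"travel":[118,6,-11],"roll":0}]'
```

```text
time_s: 21.8
position: [0.5931, -0.1328, 0.3569]
tool_rot: [[0.999, 0.043, -0.002], [0.043, -0.999, 0.001], [-0.002, -0.001, -1.0]]
ft_force: [-0.1, -0.3, 0.0]
grip_width: 0.0002
gripper_force: 0.0
```

```bash
python3 -m creep '[{"jaw":1,"travel":[11,0.5,-1],"roll":0},{"jaw":1,"travel":[18,0.8,-3],"roll":0},{"jaw":1,"travel":[26,1.1,-6],"roll":0},{"jaw":1,"travel":[33,1.4,-9],"roll":0},{"jaw":1,"travel":[38,1.6,-12.5],"roll":0},{"jaw":1,"travel":[43,1.8,-16],"roll":0},{"jaw":1,"travel":[43,1.8,-16],"roll":0}]'
```

```text
time_s: 22.5
position: [0.6371, -0.1308, 0.341]
tool_rot: [[0.999, 0.043, -0.0], [0.043, -0.999, 0.0], [-0.0, -0.0, -1.0]]
ft_force: [0.5, 0.1, -0.0]
grip_width: 0.0001
gripper_force: 0.0
```

```bash
python3 -m creep '[{"jaw":1,"travel":[5,0.2,-4],"roll":0},{"jaw":1,"travel":[9,0.4,-8],"roll":0},{"jaw":1,"travel":[14,0.6,-14],"roll":0}]'
python3 - <<'E'
from m import *
p,d=get_image("side");cv2.imwrite("pics/s13.png",p[:,:,::-1]);g=cv2.cvtColor(p,cv2.COLOR_RGB2GRAY);g0=cv2.cvtColor(cv2.imread("pics/s11.png"),cv2.COLOR_BGR2GRAY)
o=np.array([.5637,-.136,0]);X=np.array([.999,.043,0])
for e in(1.2,.9,.75,.6,.45,.3,0):
    q=[proj("side",o+X*(.034+r*np.cos(e))+[0,0,.106+r*np.sin(e)])[0].round(0).astype(int) for r in(.06,.078,.09)]
    print(e,[(a.tolist(),int(g[a[1],a[0]]),int(g0[a[1],a[0]])) for a in q])
E
```

```text
time_s: 22.8
position: [0.651, -0.1302, 0.3276]
tool_rot: [[0.999, 0.043, 0.0], [0.043, -0.999, -0.0], [0.0, 0.0, -1.0]]
ft_force: [-1.1, 0.3, 1.9]
grip_width: -0.0002
gripper_force: 1.0
1.2 [([231, 147], 43, 22), ([229, 141], 121, 96), ([227, 137], 120, 114)]
0.9 [([226, 150], 105, 35), ([221, 145], 22, 29), ([218, 142], 4, 85)]
0.75 [([223, 153], 58, 56), ([218, 148], 13, 53), ([214, 145], 80, 98)]
0.6 [([221, 155], 16, 59), ([215, 151], 24, 52), ([211, 149], 37, 90)]
0.45 [([220, 158], 20, 133), ([213, 155], 3, 105), ([209, 153], 26, 129)]
0.3 [([218, 161], 122, 124), ([212, 159], 123, 124), ([207, 158], 126, 130)]
0 [([218, 167], 127, 121), ([211, 167], 120, 120), ([206, 167], 122, 124)]
```

```bash
python3 -m creep '[{"jaw":1,"travel":[5,0.2,-7],"roll":0},{"jaw":1,"travel":[9,0.4,-14],"roll":0},{"jaw":1,"travel":[11,0.5,-20],"roll":0},{"jaw":1,"travel":[13,0.6,-26],"roll":0},{"jaw":1,"travel":[15,0.7,-31],"roll":0},{"jaw":1,"travel":[15,0.7,-34],"roll":0},{"jaw":1,"travel":[15,0.7,-34],"roll":0}]'
```

```text
time_s: 23.55
position: [0.6657, -0.1296, 0.2932]
tool_rot: [[0.999, 0.043, -0.001], [0.043, -0.999, 0.0], [-0.001, -0.0, -1.0]]
ft_force: [0.8, 0.3, -0.4]
grip_width: -0.0001
gripper_force: 0.0
```

Tip at about 120 mm. I'll press the last few millimetres in small steps until the stop is felt.

```bash
python3 -m creep '[{"jaw":1,"travel":[0,0,-1],"roll":0},{"jaw":1,"travel":[0,0,-2],"roll":0},{"jaw":1,"travel":[0,0,-3],"roll":0}]'; python3 -m creep '[{"jaw":1,"travel":[0,0,-1],"roll":0},{"jaw":1,"travel":[0,0,-2],"roll":0},{"jaw":1,"travel":[0,0,-2],"roll":0}]'
```

```text
time_s: 23.85
position: [0.6657, -0.1296, 0.291]
tool_rot: [[0.999, 0.043, 0.001], [0.043, -0.999, -0.0], [0.001, 0.0, -1.0]]
ft_force: [1.5, 0.4, 1.8]
grip_width: -0.0002
gripper_force: 1.3
time_s: 24.15
position: [0.6656, -0.1295, 0.2907]
tool_rot: [[0.999, 0.043, 0.002], [0.043, -0.999, -0.001], [0.002, 0.001, -1.0]]
ft_force: [-2.1, 1.2, 11.7]
grip_width: -0.0
gripper_force: 5.9
```

```bash
python3 -m creep '[{"jaw":1,"travel":[0,0,-1],"roll":0},{"jaw":1,"travel":[0,0,-1.5],"roll":0},{"jaw":1,"travel":[0,0,-1.5],"roll":0}]'; python3 -m creep '[{"jaw":1,"travel":[0,0,20],"roll":0},{"jaw":1,"travel":[0,0,60],"roll":0},{"jaw":1,"travel":[-50,0,80],"roll":0},{"jaw":1,"travel":[-100,0,80],"roll":0},{"jaw":1,"travel":[-150,0,80],"roll":0},{"jaw":1,"travel":[-200,0,80],"roll":0},{"jaw":1,"travel":[-240,0,80],"roll":0},{"jaw":1,"travel":[-240,0,80],"roll":0}]'
python3 - <<'E'
from m import *
p,d=get_image("side");cv2.imwrite("pics/s14.png",p[:,:,::-1]);g=cv2.cvtColor(p,cv2.COLOR_RGB2GRAY).astype(int)
t,d=get_image("top");cv2.imwrite("pics/t14.png",t[:,:,::-1])
o=np.array([.5637,-.136,0]);X=np.array([.999,.043,0])
for e in(.2,.1,0,-.1):
    q=[proj("side",o+X*(.034+r*np.cos(e))+[0,0,.106+r*np.sin(e)])[0].round(0).astype(int) for r in(.06,.078,.09)]
    print(e,[(a.tolist(),g[a[1],a[0]]) for a in q])
print("lever col",[(y,g[y,212]) for y in range(156,178)])
print("mould face col 266",[(y,g[y,266]) for y in range(186,210)])
print("row 198",g[198,262:292].tolist(),"row 203",g[203,262:292].tolist())
a=cv2.imread("pics/top0.png").astype(int);b=t[:,:,::-1].astype(int)
for n,(x,y) in dict(purple=(209,149),amber=(171,161)).items():print(n,abs(a-b)[y-14:y+14,x-14:x+14].mean())
E
```

```text
time_s: 24.45
position: [0.6655, -0.1295, 0.2905]
tool_rot: [[0.999, 0.043, 0.003], [0.043, -0.999, -0.002], [0.003, 0.002, -1.0]]
ft_force: [-5.4, 1.7, 18.5]
grip_width: 0.0001
gripper_force: 9.5
time_s: 25.25
position: [0.4217, -0.1286, 0.367]
tool_rot: [[0.999, 0.041, -0.003], [0.041, -0.999, 0.001], [-0.003, -0.001, -1.0]]
ft_force: [0.6, -0.2, 0.3]
grip_width: 0.0
gripper_force: 0.0
0.2 [([218, 163], np.int64(123)), ([211, 162], np.int64(117)), ([207, 161], np.int64(125))]
0.1 [([218, 165], np.int64(74)), ([211, 165], np.int64(25)), ([206, 164], np.int64(79))]
0 [([218, 167], np.int64(48)), ([211, 167], np.int64(8)), ([206, 167], np.int64(27))]
-0.1 [([218, 169], np.int64(33)), ([211, 170], np.int64(9)), ([207, 171], np.int64(42))]
lever col [(156, np.int64(118)), (157, np.int64(120)), (158, np.int64(122)), (159, np.int64(120)), (160, np.int64(118)), (161, np.int64(116)), (162, np.int64(118)), (163, np.int64(106)), (164, np.int64(55)), (165, np.int64(19)), (166, np.int64(8)), (167, np.int64(17)), (168, np.int64(6)), (169, np.int64(11)), (170, np.int64(9)), (171, np.int64(46)), (
[... 276 characters left out ...]
127)), (192, np.int64(88)), (193, np.int64(74)), (194, np.int64(74)), (195, np.int64(74)), (196, np.int64(74)), (197, np.int64(80)), (198, np.int64(89)), (199, np.int64(78)), (200, np.int64(73)), (201, np.int64(73)), (202, np.int64(72)), (203, np.int64(76)), (204, np.int64(80)), (205, np.int64(86)), (206, np.int64(96)), (207, np.int64(96)), (208, np.int64(99)), (209, np.int64(98))]
row 198 [84, 88, 85, 87, 89, 90, 89, 92, 86, 92, 89, 93, 85, 78, 63, 49, 49, 48, 47, 47, 46, 50, 50, 48, 48, 61, 100, 114, 118, 120] row 203 [72, 75, 72, 73, 76, 74, 77, 72, 75, 77, 70, 75, 74, 70, 67, 58, 54, 50, 48, 55, 47, 49, 51, 50, 50, 48, 64, 108, 128, 129]
purple 1.5671768707482994
amber 1.5408163265306123
```

The lever is level (centre row 167.5, expected 167). The mould is shut (face 13.5 px ≈ 40 mm), the cups have not moved, and the arm is clear.

```bash
python3 -c "
from rig import *
print(close_job())"
```

```text
the job is handed in; nothing more can be done
None
```

I shut the mould, slid it against the clamp's back stop with the pour end facing out, pressed the lever down flat to its stop, left both cups where they stood, and handed the job in at about 25 s. My first grip lifted only the upper half, so I re-seated it and gripped deeper. I couldn't read the foot's spring travel, so its hold is inferred from the level lever.

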